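Park the soldering iron in its sloping stand

ROBOT

A 7-joint arm with a two-finger parallel gripper is mounted at the origin on the work surface. World frame = base frame: x ahead of the robot, y to its left, z up, the work surface at z = 0. Lengths are in mm, angles in rad, forces in N, time in s.
With the tool pointing down it reaches from about 425 to 800 mm from the base axis. Payload 8.3 kg.
Tool frame: the origin (TCP) lies at the very end of the fingers, on their centre line; the grasp point (between the pads) lies 19 mm behind it; z points along the fingers, y is the line along which they close (so a half turn about z gives the same grasp; the last joint's range is limited). The gripper opens to 85 mm and grips with 20 to 120 N. Pads are 22 mm wide; open, the fingers measure 114 mm over their backs; the gripper's body (76 mm by 85 mm) begins 54 mm behind the grasp point. The pads swing forward as they close: fully open they stand 13 mm farther back than shut.
Start: joints at [-1.366, 0.383, 0.016, 1.37, -0.006, 1.388, -0.046], TCP at [165.33, 602.718, 231.279] pointing down, gripper open.
Joint ranges: [-2.95, 2.95], [-0.25, 2.06], [-1.52, 1.56], [0.18, 2.33], [-1.44, 4.58], [0.02, 2.06], [-3.01, 3.01]. Speed limits (rad/s): [2.39, 2.39, 3.01, 3.01, 3.14, 3.14, 3.14].

INTERFACE

Orientations are given as [roll, pitch, yaw] about the fixed x, y, z axes, in that order (R = Rz(yaw) Ry(pitch) Rx(roll)).
In Python, from plant import r, viewer gives the robot as it stands. Calls block until the motion is done:
- r.move_to(position, orientation): joint-space move of the TCP to a pose.
- r.line_to(position, v=150, attitude=None): straight line of the TCP; attitude=None keeps the orientation; v is the mean speed in mm/s.
- r.move_j(angles): joint-space move.
- r.command_gripper(opening, newtons=None): finger opening in mm; newtons is the grip in N (None keeps the last); returns when the fingers have stopped.
- r.sleep(seconds).
- r.inverse_kinematics(position, orientation): joint angles nearest the present ones, or None.
- viewer.read_camera(name): name is "scene" or "top" or "wrist"; returns a dict with "color" (400x640x3 uint8, red, green, blue), "range_z" (400x640 float32, mm along the optical axis (not along the pixel's ray), 0 where there is no reading), "vfov" (degrees; the focal length in pixels is half the picture's height over the tangent of half this angle, whatever the lens; pixels are square), "cx", "cy" (the principal point, pixels), "R" (3x3) and "t" (3): a world point X has camera coordinates R X + t. Camera axes: x right, y down, z forward; pixel columns grow to the right and rows downward; lengths in mm; the calibration is good to about 2 mm. A picture is of the moment at which its call begins.
A pose or a line that the arm cannot do raises r.MotionError and nothing moves.
- r.sign_off(): hands the job in; it is judged then, once.
Readings, each from a call of its own:
- r.get_time_s(): time.
- r.get_qpos(): joint angles.
- r.get_qvel(): joint speeds.
- r.get_joint_torque(): joint torques, N m.
- r.get_eef_pos(): TCP position.
- r.get_tcp_rot(): TCP orientation.
- r.get_force(): force on the tool from outside, world axes, zero at the start.
- r.get_wrist_torque(): the same for the moment, N m.
- r.get_grip_width(): finger opening in mm.
- r.get_grip_force(): force on a finger pad.
Only numpy, scipy, OpenCV 4.12 (cv2) and the standard library are available. Lean on these libraries where they do the work, as an engineer would, in place of code of your own. Each camera call takes 0.05 s, during which the arm holds its last target. There are 200 camera calls.

TASK

Put the cordless soldering iron away in its sloping stand, tip pointing down the slope, the handle lying on the rear saddle and the metal barrel in the V of the front rest. Push the front rest, which slides stiffly, fully home to the lower end of its slide with the iron's shoulder (the front end of the handle) and leave the iron lying there. The stand is not fastened: be gentle enough that it does not shift on the table, keep the gripper off the stand and leave everything else on the table where it is.

Things in the scene. Friction and masses are not known exactly. Their poses are not given: they have to be found in the camera images.
- iron: Cordless soldering iron, 198 mm long, 165 to 300 g, lying on the table. Black square handle 125 long, 28 wide, 28 high (mm), grey band near its rear end; then a steel barrel 12 mm in diameter on the handle's axis, 50 long, and a 23 mm copper tip. Origin: centre of the handle's underside; x along the iron towards the tip, z up out of the handle's top.
- iron_shoulder (a point): Centre of the iron's shoulder: the handle's flat front end where the barrel comes out, 62.5 mm ahead of the body origin and 14 mm above its underside, on the iron's axis. Axes as iron.
- iron_tip (a point): Point of the iron's tip, on its axis, 73 mm ahead of the shoulder.
- stand: Iron stand, about 2 kg, standing loose on the table: a push of 13 to 21 N along it shoves it. Base 200 x 110 x 14 mm, a 44 mm wide pivot post, and on it, on a level pivot 90 mm above the table (over the origin), a tilted cradle: a 24 x 8 mm bar with the rear saddle and, downhill of it, the front rest. Origin: centre of the base's underside; the cradle runs down towards +x.
- cradle (a joint): Slope of the cradle, rad: 0 is level, positive is +x end down. Clamped stiffly between 0.30 and 0.55; it need not be moved.
- saddle (a point): Middle of the floor of the rear saddle, which carries the handle's underside, 44 mm uphill of the pivot and 30 mm square above it; the seated iron's axis runs 14 mm above it. x points down the slope along the cradle, z square to it, upward. The saddle is 8 mm thick along the slope, 32 mm wide between its cheeks at the floor, flaring to 50 mm 19 mm above the floor.
- front_rest (a joint): Travel of the front rest down its short rail, m: 0 upper end, 0.020 fully home against the stop; starts at 0 to 0.012, slides at about 5 N, stays where left. A 10 mm thick V, legs ending 14 mm above the barrel's axis, 38 mm apart. The rail is clamped anywhere over 20 mm of the cradle, not reported: the V's uphill face is 78 to 98 mm + this value downhill of the saddle. Find it by touch or sight.
- pliers: Pliers with two yellow grips, 165 mm long, lying flat; origin under the joint area, x towards the jaws.
- wrench: Steel adjustable wrench, 185 mm long, lying flat; x towards the jaws.
- screwdriver: Screwdriver with a blue handle, lying flat; x towards the blade. Not the soldering iron.
- spool: Grey solder spool, 60 mm in diameter, 42 mm high, standing; origin at the centre of its underside.
- tin: Green tin, 60 x 90 x 30 mm; origin at the centre of its underside.
- keys: Bunch of two keys with a yellow tag, 120 mm long, lying flat.
- mug: White mug, 80 mm across, 90 mm high; origin at the centre of its underside, handle towards +y.
There are look-alikes about, which are no part of the job. Leave any red look-alike of the stand alone.

How it is judged (in metres and radians):
At the end, for the whole second after the job is handed in: The iron lies at rest on the stand, tip downhill, its axis within 0.08 rad of the cradle's, its shoulder 94 to 122 mm downhill of the saddle and within 5 mm of the seated axis sideways and in height; the front rest is within 2 mm of the lower end of its slide (value of joint front_rest above 0.018 m and x of iron_shoulder in the frame of saddle between 0.094 and 0.122 m and y of iron_shoulder in the frame of saddle between -0.005 and 0.005 m and z of iron_shoulder in the frame of saddle between 0.009 and 0.019 m and x of iron_tip in the frame of saddle above 0.15 m and angle between the x axis of iron and the x axis of saddle, either way round below 0.08 rad and linear speed of iron below 0.02 m/s and contact force between iron and stand above 0.3 N); the robot touches nothing.
It fails at once if the stand is shoved or lifted: it shifts by more than 4 mm (distance of stand from where it was at the start of the episode above 0.004 m).
It fails at once if the gripper or the arm presses on the stand with more than 3 N (contact force between any of the fingers, the arm and stand above 3 N).
It fails at once if the iron is pressed or dropped on the stand with more than 60 N (contact force between iron and stand above 60 N).
It fails at once if a bystander is moved more than 30 mm (distance of any of pliers, wrench, screwdriver, spool, tin, keys, mug from where it was at the start of the episode above 0.03 m).
It also fails if it takes over 45 s, if anything falls off the work surface, if the arm or the gripper's body presses on something with over 40 N, if the wrist force passes 120 N, or if a joint passes its speed limit or range.

## Working session

There is one attempt and no reset: what is moved stays moved. The work goes in short steps, each a Python script; the robot and the scene stay as the last script left them, time stands still between calls to the robot, and variables do not carry over. Pictures are saved under pics/ and viewed, at most 10 in all, crops included, and the job is handed in when it is done.

```bash
ls; mkdir -p pics; cat > h.py <<'E'
import numpy as np, cv2
from plant import r, viewer
def cam(name,fn=None):
    d=viewer.read_camera(name); 
    if fn:
        cv2.imwrite('pics/'+fn+'.png',d['color'][:,:,::-1]); np.savez('pics/'+fn+'.npz',**d)
    return d
def K(d):
    f=200/np.tan(np.radians(d['vfov'])/2); return f,float(d['cx']),float(d['cy'])
def cloud(d):
    f,cx,cy=K(d); v,u=np.mgrid[0:400,0:640]; z=d['range_z'].astype(float)
    P=np.stack([(u-cx)/f*z,(v-cy)/f*z,z],-1)
    W=(P-d['t'])@d['R']; W[z==0]=np.nan; return W
def ray(d,u,v,h):
    f,cx,cy=K(d); R,t=np.array(d['R']),np.array(d['t'])
    c=-R.T@t; w=R.T@np.array([(u-cx)/f,(v-cy)/f,1]); return c+w*(h-c[2])/w[2]
E
python3 - <<'E'
from h import *
a=cam('scene','scene0'); b=cam('top','top0'); 
for d in (a,b): print(d['vfov'],d['cx'],d['cy'],d['R'],d['t'],(d['range_z']==0).mean())
print(r.get_tcp_rot(),r.get_time_s())
E
```

```text
pics
45.37306910728301 319.77301802470805 199.37750307424528 [[-0.24818511  0.96862929  0.01270648]
 [ 0.53786642  0.14869923 -0.82981218]
 [-0.80566983 -0.19911264 -0.5578981 ]] [ 132.27142143 -179.56478544 1903.89146618] 0.0323046875
50.99687988384724 319.3242551577896 199.21945288952014 [[-0.02111523 -0.99977308  0.00281704]
 [-0.99664008  0.02082586 -0.07921384]
 [ 0.07913719 -0.0044802  -0.99685367]] [ -10.87851036  450.72971943 1343.97158808] 0.00383203125
[-3.13983033e+00  6.31399827e-06  2.87385591e+00] 0.1
```

View pics/scene0.png

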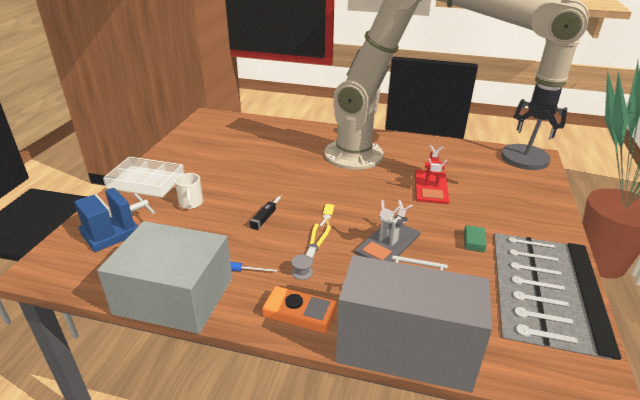

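View pics/top0.png

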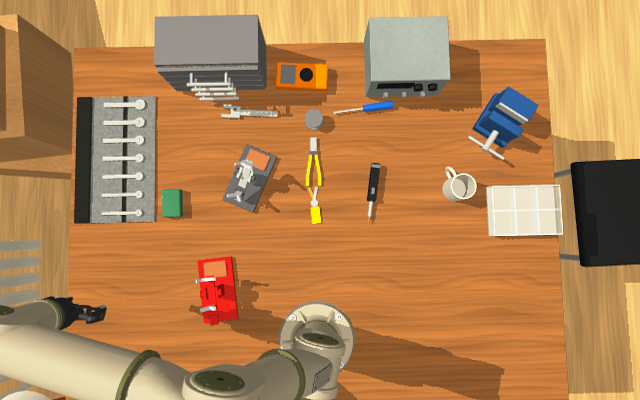

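The scene view shows the iron at about (265,213), the grey stand at (388,238) and its red twin at (432,180). In the top view the iron's handle is at (375,182) with its tip at (370,218), and the stand is at (250,178) with an orange pad at (261,157).

```bash
python3 - <<'E'
from h import *
d=dict(np.load('pics/top0.npz')); W=cloud(d); f=K(d)[0]; print('f',f)
def box(u0,u1,v0,v1,m): 
    M=np.zeros((400,640),bool); M[v0:v1,u0:u1]=m[v0:v1,u0:u1]; return M
c=d['color'].astype(int)
dark=c.max(2)<60
M=box(360,388,160,200,dark); P=W[M]; print('iron handle n',M.sum(),np.nanmedian(P,0),'z pct',np.nanpercentile(P[:,2],[5,50,95]))
v,u=np.nonzero(M); print(cv2.minAreaRect(np.c_[u,v].astype(np.float32)))
for p in [(375,164),(372,201),(370,218)]: print(p,ray(d,*p,28),ray(d,*p,14),W[p[1],p[0]])
# stand
sat=c.max(2)-c.min(2)
M=box(215,285,135,220,(sat<30)&(np.abs(W[:,:,2]-14)<8)); v,u=np.nonzero(M)
P=np.array([ray(d,a,b,14)[:2] for a,b in zip(u,v)],np.float32); print('base',M.sum(),cv2.minAreaRect(P),np.nanmedian(W[M],0))
orange=(c[:,:,0]>180)&(c[:,:,1]<150)&(sat>80)&(c[:,:,1]>80)
M=box(240,285,140,180,orange&(W[:,:,2]>6));print('pad',np.nanmedian(W[M],0),M.sum())
M=box(215,285,135,220,W[:,:,2]>40);v,u=np.nonzero(M);
P=W[M]; print('cradle',M.sum());
for p in P[np.argsort(-P[:,2])][::25]: print(p.round(0))
print('table',np.nanmedian(W[230:250,300:400].reshape(-1,3),0))
E
```

```text
f 419.3381033647329
iron handle n 249 [ 504.33352188 -195.33172714   27.4800136 ] z pct [16.23020335 27.4800136  32.13150817]
((373.0596923828125, 181.24232482910156), (8.587831497192383, 36.68815231323242), 6.709836959838867)
(375, 164) [ 560.49385102 -203.42486587   28.        ] [ 562.75743542 -205.39043863   14.        ] [ 560.22150572 -203.18837612   29.68442324]
(372, 201) [ 440.29570871 -189.94221297   28.        ] [ 441.31046057 -191.7677039    14.        ] [ 440.87652561 -190.9870753    19.98677338]
(370, 218) [ 385.67646903 -181.81323244   28.        ] [ 386.12373886 -183.55426504   14.        ] [ 385.97623334 -182.98008833   18.61707257]
base 1103 ((525.69873046875, 206.64785766601562), (109.2579116821289, 197.60089111328125), 66.2274169921875) [500.31739736 202.10156705  13.72569539]
pad [589.48241613 177.12409352  17.58308072] 297
cradle 580
[551. 225. 160.]
[547. 205. 142.]
[554. 202. 138.]
[551. 182. 132.]
[566. 208. 123.]
[456. 256. 111.]
[544. 211. 105.]
[538. 227. 103.]
[542. 221. 101.]
[453. 228. 100.]
[447. 228.  99.]
[527. 210.  97.]
[527. 216.  96.]
[524. 229.  94.]
[460. 242.  92.]
[515. 220.  90.]
[513. 221.  86.]
[513. 209.  82.]
[495. 207.  78.]
[480. 211.  74.]
[464. 221.  72.]
[496. 231.  69.]
[453. 238.  61.]
[530. 180.  47.]
table [ 317.81240088 -117.1016505    -0.37490525]
```

```bash
python3 - <<'E'
import cv2
a=cv2.imread('pics/top0.png')[130:225,210:290]; b=cv2.imread('pics/scene0.png')[190:270,340:430]
a=cv2.resize(a,(400,475),interpolation=3)
b=cv2.resize(b,(400,356),interpolation=3); b=cv2.copyMakeBorder(b,0,119,0,0,0)
cv2.imwrite('pics/c1.png',cv2.hconcat([a,b]))
E
```

```text
(no output)
```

View pics/c1.png

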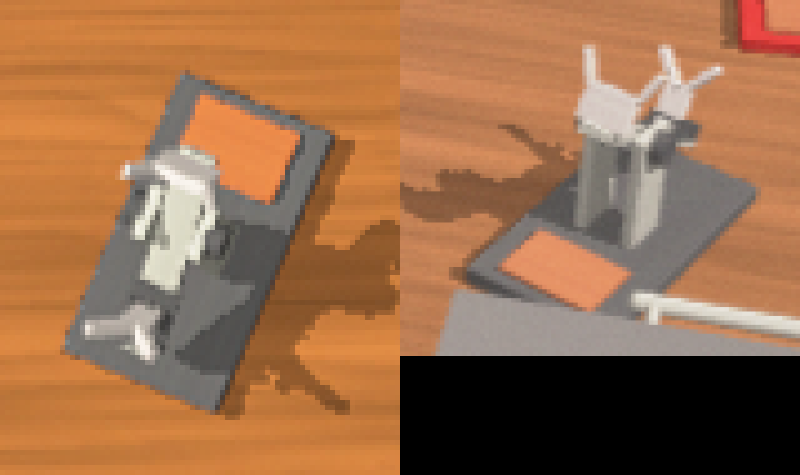

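The crop shows the saddle at the end over the orange pad (far side, upper) and the V rest at the near end. Downhill therefore runs towards the robot, with stand yaw about 156°. Next I'll look at the stand from close by with the wrist camera, from two places.

```bash
cat >> h.py <<'E'
from scipy.spatial.transform import Rotation as Ro
def axes(psi,th):
    c,s=np.cos,np.sin
    cx=np.array([c(psi)*c(th),s(psi)*c(th),-s(th)]); cz=np.array([c(psi)*s(th),s(psi)*s(th),c(th)])
    return cx,np.cross(cz,cx),cz
def rpy(psi,th):   # tool x along cradle x, tool z = -cradle z
    cx,cy,cz=axes(psi,th); return Ro.from_matrix(np.c_[cx,-cy,-cz]).as_euler('xyz')
E
python3 - <<'E'
from h import *
psi=2.726
r.move_to([510,215,340],rpy(psi,0.0)); d=cam('wrist','w1')
print(-d['R'].T@d['t'],d['R'],d['vfov'],r.get_eef_pos(),r.get_time_s())
r.line_to([580,185,340]); cam('wrist','w2'); print(r.get_force(),r.get_time_s())
a=cv2.imread('pics/w1.png');b=cv2.imread('pics/w2.png')
cv2.imwrite('pics/c2.png',cv2.resize(cv2.hconcat([a,b])[:,:],(800,250)))
E
```

```text
[438.7957306  247.81165574 482.30580248] [[ 4.01550402e-01  9.15836837e-01 -4.02621342e-04]
 [ 8.72859503e-01 -3.82573743e-01  3.02908600e-01]
 [ 2.77260822e-01 -1.21984502e-01 -9.53019526e-01]] 66.54735952334123 [509.3699309  216.56247376 339.52550356] 2.0667
[0.65530054 0.69106951 0.04563395] 2.775
```

View pics/w1.png

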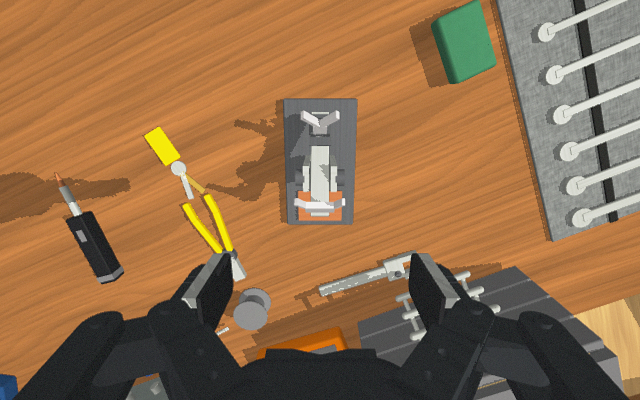

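View pics/w2.png

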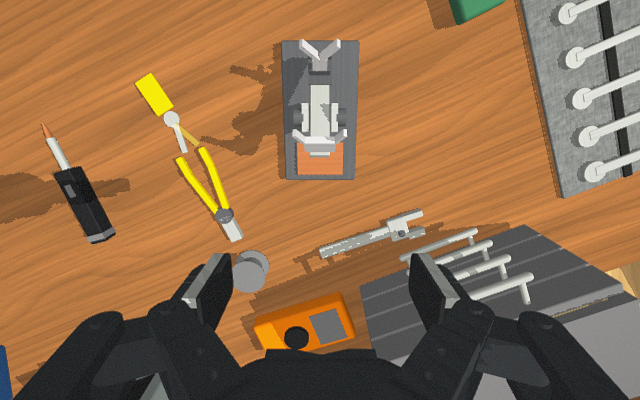

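w1 and w2 show the stand straight on at (320,160) and (320,110), with V on top and saddle below. The iron is in view too: handle (93,245), tip (57,177) in w1. Now I'll measure both from the depth clouds and by rays.

```bash
python3 - <<'E'
from h import *
for n in ('w1','w2'):
    d=dict(np.load(f'pics/{n}.npz')); W=cloud(d); c=d['color'].astype(int); sat=c.max(2)-c.min(2)
    v,u=np.mgrid[0:400,0:640]
    reg=(u>260)&(u<380)&(v<240)
    print(n,'table',np.nanmedian(W[250:270,100:140].reshape(-1,3),0)[2])
    # base outline by rays: all non-wood pixels within base height (incl orange)
    M=reg&(np.abs(W[:,:,2]-14)<4)
    # drop sides: keep
    vv,uu=np.nonzero(M); P=np.array([ray(d,a,b,14)[:2] for a,b in zip(uu,vv)],np.float32)
    (cx,cy),(w,h),an=cv2.minAreaRect(P); print('base',cx,cy,w,h,an,np.nanmedian(W[M],0)[2])
    psi=np.radians(156.5); C=np.array([cx,cy,0]); ex,ey,_=axes(psi,0)
    S=(W-C); X=S@ex; Y=S@ey; Z=W[:,:,2]
    up=reg&(Z>30)
    # bar top: along centre
    B=up&(np.abs(Y)<9)
    i=np.argsort(X[B]); print('centre profile X,Z'); xs=X[B][i]; zs=Z[B][i]
    for lo in range(-60,110,6):
        m=(xs>=lo)&(xs<lo+6)
        if m.sum(): print(lo,m.sum(),np.percentile(zs[m],[5,50,95]).round(1),end='; ')
    print()
    T=up&(Z>80)&(np.abs(Y)>10)
    print('Y range of upper bits: saddle',np.nanpercentile(Y[T&(X<0)],[1,50,99]),'V',np.nanpercentile(Y[up&(X>50)],[1,50,99]),'Zmax',np.nanmax(Z[T&(X<0)]),np.nanmax(Z[up&(X>50)]))
    # iron
    r2=(u<140)&(v>140)&(v<290)
    H=r2&(Z>22)&(Z<34)&(c.max(2)<75); vv,uu=np.nonzero(H)
    P=np.array([ray(d,a,b,28)[:2] for a,b in zip(uu,vv)],np.float32); print('iron',cv2.minAreaRect(P),np.nanmedian(W[H],0),np.nanpercentile(Z[r2&(sat<20)&(c.max(2)>150)],[50,95]))
E
```

```text
w1 table 1.5642323811089138
base 525.58642578125 208.45645141601562 109.28497314453125 198.59765625 66.23966979980469 14.099315089985643
centre profile X,Z
-48 28 [113.8 118.4 120.3]; -42 47 [117.8 119.5 123.6]; -36 21 [124.5 129.2 129.8]; -30 99 [108.5 133.9 140.7]; -24 147 [105.3 109.6 140.2]; -18 72 [101.6 103.4 105.7]; -12 70 [ 98.2 100.  101.9]; -6 70 [94.7 96.3 98.8]; 0 72 [90.7 92.9 94.8]; 6 72 [86.8 89.4 91.8]; 12 68 [83.3 85.5 87.9]; 18 71 [79.8 82.  84. ]; 24 66 [76.5 78.5 80.5]; 30 70 [72.3 75.2 77.1]; 36 70 [70.8 72.3 73.8]; 42 70 [67.4 69.4 71.4]; 48 56 [66.2 68.2 72.9]; 54 56 [74.8 79.2 84.1]; 60 56 [85.  89.2 93.1]; 66 72 [89.9 94.3 98.9]; 72 89 [59.2 89.6 97.6]; 78 41 [45.  46.4 59.3]; 
Y range of upper bits: saddle [-30.5676114   10.15643085  30.74258426] V [-22.22765989  -0.68489763  21.79404302] Zmax 156.98192490202499 111.27622197241155
iron ((502.7899169921875, -192.68043518066406), (33.029380798339844, 124.1131820678711), 81.42916870117188) [ 498.74267911 -191.26528592   28.0433115 ] [19.40675127 28.80364353]
w2 table 0.4379467843325623
base 579.2471923828125 194.26133728027344 136.00665283203125 322.46771240234375 75.29436492919922 14.016089922415212
centre profile X,Z
6 20 [115.6 118.2 120.1]; 12 56 [118.4 120.  122.6]; 18 55 [123.3 127.8 131.6]; 24 72 [132.4 138.3 141.2]; 30 117 [106.2 137.6 140.2]; 36 73 [ 98.9 103.5 106.1]; 42 69 [ 61.7 100.2 101.8]; 48 70 [ 59.9  97.3 100.5]; 54 69 [ 71.8  94.1 100.3]; 60 77 [ 56.5  89.7 100.8]; 66 78 [ 79.   86.3 100.4]; 72 55 [80.1 82.1 84.3]; 78 55 [76.2 78.4 80.6]; 84 53 [72.7 74.7 76.8]; 90 59 [71.1 72.1 73.3]; 96 55 [68.4 69.9 72.2]; 102 73 [65.7 68.3 71.5]; 108 73 [62.8 74.5 81.5];
  return np.nanmean(a, axis, out=out, keepdims=keepdims)
Traceback (most recent call last):
ValueError: zero-size array to reduction operation fmax which has no identity
```

```bash
python3 - <<'E'
from h import *
C=np.array([525.6,208.2,0]); psi=np.radians(156.24)
for n in ('w1','w2'):
    d=dict(np.load(f'pics/{n}.npz')); W=cloud(d); c=d['color'].astype(int); v,u=np.mgrid[0:400,0:640]
    reg=(u>260)&(u<380)&(v<240); Z=W[:,:,2]
    ex,ey,_=axes(psi,0); X=(W-C)@ex; Y=(W-C)@ey
    b=reg&(np.abs(Y)<8)&(X>-14)&(X<34)&(Z>60)
    p=np.polyfit(X[b],Z[b],1); th=-np.arctan(p[0]); print(n,'theta',th,'bar top at 0',p[1])
    cx,cy,cz=axes(psi,th); O=C+[0,0,90]; sad=O-44*cx+30*cz; Q=W-sad; s,y,h=Q@cx,Q@cy,Q@cz
    V=reg&(s>60)&(h>4)&(h<35)&(np.abs(y)<25)
    print('V s pct',np.percentile(s[V],[1,3,10,50,90,97,99]).round(1),V.sum(),'hmax',h[V].max(),'y',np.percentile(y[V&(h>20)],[1,99]))
    for lo,hi in((-25,-8),(-8,8),(8,25)): 
        m=V&(y>lo)&(y<hi); print('  ',np.percentile(s[m],[2,10,50,90,98]).round(1))
    S=reg&(s>-12)&(s<12)&(h>-3)&(h<25); m=S&(np.abs(y)<12); print('saddle floor s',np.percentile(s[m],[2,50,98]),'h',np.percentile(h[m],[50,90]),'cheek y',np.percentile(y[S&(h>14)],[1,99]), 'sad',sad)
    # iron top
    H=(u<140)&(v>140)&(v<290)&(Z>24.5)&(Z<32)
    P=W[H][:,:2].astype(np.float32); (q,wh,an)=cv2.minAreaRect(P); print('iron top',q,wh,an,np.median(Z[H]))
    B=(u<140)&(v>140)&(v<290)&(Z>6)&(Z<32); P=W[B][:,:2]; m=P.mean(0); e=np.linalg.svd(P-m,full_matrices=0)[2][0]; e*=-np.sign(e[0]); t=(P-m)@e
    print('all',m,np.degrees(np.arctan2(e[1],e[0])),'ends',m+e*t.min(),m+e*t.max(),np.ptp(t))
E
```

```text
w1 theta 0.5413240262578973 bar top at 0 94.65081130436043
V s pct [ 98.4  98.6  99.2 108.7 284.  285.7 286.3] 739 hmax 28.311258439465767 y [-22.18300495  22.00790425]
   [ 98.5  99.2 108.4 284.  285.7]
   [ 98.5  99.3 108.6 284.  285.9]
   [ 98.6  99.2 108.9 284.  286.3]
saddle floor s [-4.36809604 -0.74833526  3.03785895] h [-0.06051731  0.94902248] cheek y [-28.21016883  28.74004967] sad [545.96508782 199.23490403 138.38274746]
iron top (503.13690185546875, -195.60130310058594) (30.421306610107422, 124.31427764892578) 80.86624145507812 28.23994629874847
all [ 486.12367325 -188.23860375] 172.58024487123458 ends [ 565.21720612 -198.53879219] [ 369.85349617 -173.09697723] 197.0133627826977
w2 theta 0.5426134101429143 bar top at 0 94.57522578264425
V s pct [ 98.   98.2  98.5 101.4 107.4 108.3 108.9] 469 hmax 28.353496228634953 y [-23.23622352  22.59961183]
   [ 98.2  98.6 101.1 107.4 108.1]
   [ 98.   98.6 102.  107.6 108.7]
   [ 98.1  98.5 100.8 107.4 108.6]
saddle floor s [-4.79491786 -1.05458339  2.9280767 ] h [-0.04735109  0.8567764 ] cheek y [-28.50673673  27.82986465] sad [545.90797457 199.26004636 138.4113974 ]
iron top (503.35418701171875, -195.76478576660156) (29.962343215942383, 124.52037811279297) 81.01336669921875 28.147231082394995
all [ 491.55665173 -189.08335843] 172.26008082641337 ends [ 565.74982495 -199.16731088] [ 396.78782127 -176.20286904] 170.51546638015427
```

Both views agree:
- **Saddle:** (546.6, 198.9, 138.6), slope 0.542, yaw 156.24°.
- **V:** uphill face about 99 mm downhill of the saddle.
- **Iron:** (503.2, -195.7), yaw 171°, top at 28 mm.

All of this fits the stated sizes, so I'll grasp now.

```bash
cat >> h.py <<'E'
PSI=np.radians(156.24); TH=0.542; SAD=np.array([546.6,198.9,138.6]); GX=15.; GZ=3.
CX,CY,CZ=axes(PSI,TH)
def seat(sh,up): return SAD+CX*(sh-62.5+GX)+CZ*(GZ+up)   # TCP for shoulder at sh, handle 'up' above floor
E
python3 - <<'E'
from h import *
ip=np.radians(171.0); ex=axes(ip,0)[0]; g=np.array([503.2,-195.7,0])+GX*ex
r.command_gripper(70,60)
r.move_to([g[0],g[1],120],rpy(ip,0)); r.line_to([g[0],g[1],GZ],v=100)
print(r.get_force(),r.get_eef_pos())
r.command_gripper(0,60); r.sleep(.2); print('w',r.get_grip_width(),r.get_grip_force())
r.line_to([g[0],g[1],260],v=200); r.sleep(.3); print(r.get_force(),r.get_wrist_torque(),r.get_grip_width(),r.get_time_s())
d=cam('wrist','w3')
print(r.inverse_kinematics(seat(80,60),rpy(PSI,TH)),r.inverse_kinematics(seat(120,0),rpy(PSI,TH)))
E
```

```text
[-0.33823686  0.02652784  0.4843555 ] [ 488.89041182 -193.55103071    3.61414996]
w 26.865049992528814 60.3581964969635
[ 0.52278442 -0.2561379  -2.80918864] [-0.01393103  0.0480008   0.02006687] 26.951418771539124 8.4333
[-0.74968591  0.07575421 -0.07291215  1.99876562  0.6360298   0.9763431
 -0.00636241] [-0.74977974  0.17197611 -0.08322812  2.07676533  0.73079903  0.84918881
 -0.15754407]
```

```bash
python3 - <<'E'
from h import *
r.move_to(seat(84,110),rpy(PSI,TH)); r.line_to(seat(84,30),v=120); r.sleep(.4)
print(r.get_force(),r.get_eef_pos()-seat(84,30),r.get_grip_width(),r.get_time_s())
cam('wrist','w4'); cam('scene','s4')
print('F0',r.get_force())
d=dict(np.load('pics/w4.npz')); W=cloud(d); Q=W-SAD; s,y,h=Q@CX,Q@CY,Q@CZ
# barrel in hand: points downhill of shoulder above V
B=(s>88)&(s<132)&(np.abs(y)<10)&(h>38)&(h<60); print(B.sum(),'barrel')
for lo in range(60,170,6):
    m=(s>lo)&(s<lo+6)&(np.abs(y)<18)&(h>34)&(h<70)
    if m.sum()>3: print(lo,m.sum(),np.median(y[m]).round(1),np.percentile(h[m],[50,98]).round(1))
a=cv2.imread('pics/w4.png'); b=cv2.imread('pics/s4.png')[150:290,320:480]
cv2.imwrite('pics/c4.png',cv2.hconcat([cv2.resize(a,(400,250)),cv2.resize(b,(286,250))]))
E
```

```text
[ 0.0955798  -1.04123526 -2.84120477] [-0.00486749  0.17884713  0.2848124 ] 27.350654085492966 11.3083
F0 [-0.15854285 -0.01090775 -2.42098033]
3295 barrel
60 881 -0.2 [57.9 59.3]
66 887 -0.2 [57.9 59.1]
72 934 -0.7 [57.8 59.1]
78 1270 -0.7 [57.2 58.9]
84 595 -0.2 [49.  55.6]
90 398 -0.5 [48.9 50.8]
96 414 -0.3 [49.  50.8]
102 418 -0.7 [49.1 51.1]
108 454 -0.7 [49.  50.8]
114 465 -0.7 [49.  50.9]
120 497 -0.6 [49.  50.8]
126 515 -0.3 [48.9 50.9]
132 403 -0.6 [47.9 50.8]
138 357 -0.6 [47.  48.7]
144 262 -0.6 [46.5 48.3]
```

View pics/c4.png

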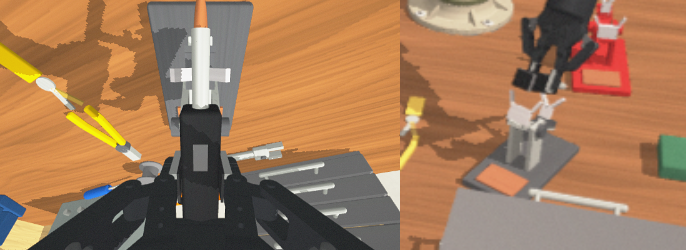

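The iron hangs true above the stand: shoulder at s≈84, level with the cradle, sideways error about 0.5 mm, and the barrel is over the V (about (200,75) in the crop). I'll lower it until contact is felt, then push.

```bash
python3 - <<'E'
from h import *
r.line_to(seat(84,6),v=60); r.sleep(.3)
F=lambda: np.mean([r.get_force() for _ in range(1)],0)
f0=F(); print('f0',f0)
up=6
while up>-4:
    up-=.5; r.line_to(seat(84,up),v=15); r.sleep(.08); f=F()-f0
    print(up,(f@CX).round(2),(f@CY).round(2),(f@CZ).round(2))
    if f@CZ>1.8 : break
print(r.get_time_s(),r.get_wrist_torque())
E
```

```text
f0 [-1.31793497 -0.40065462 -3.30073844]
5.5 -0.92 -0.51 -0.35
5.0 -1.47 -0.45 0.77
4.5 -1.96 -1.31 -0.29
4.0 -1.08 -1.01 0.73
3.5 -1.48 -0.45 -0.14
3.0 -1.02 -1.23 0.4
2.5 -1.31 -0.82 0.06
2.0 -1.22 -1.58 -0.21
1.5 -1.03 -0.15 0.03
1.0 -0.34 -0.27 0.1
0.5 -0.24 1.81 7.55
15.925 [-0.02842133  1.12266635 -0.31157634]
```

```bash
python3 - <<'E'
from h import *
U=0.9
r.line_to(seat(84,U),v=10); r.line_to(seat(95,U),v=25); r.sleep(.15)
f0=np.mean([r.get_force() for _ in range(4)],0); print('f0',f0@np.c_[CX,CY,CZ])
def rd(sh):
    f=np.mean([r.get_force() for _ in range(3)],0)-f0; return sh,-(f@CX).round(2),(f@CY).round(2),(f@CZ).round(2)
for sh in (99,101,103,105): 
    r.line_to(seat(sh,U),v=15); r.sleep(.05); q=rd(sh); print(*q)
    if q[1]>8.5: raise SystemExit
while sh<121:
    sh+=.3; r.line_to(seat(sh,U),v=12); q=rd(sh); print(*q)
    if q[1]>8: break
    if r.get_time_s()>36: break
print(r.get_time_s(),(r.get_eef_pos()-seat(sh,U))@np.c_[CX,CY,CZ],r.get_grip_width())
cam('wrist','w5')
E
```

```text
f0 [ 2.42010927  0.68090983 -1.27686076]
99 0.16 -0.58 -0.68
101 4.36 -0.76 -0.39
103 5.25 -0.32 -1.44
105 4.99 -1.33 -1.87
105.3 4.95 -1.41 -1.69
105.6 5.53 -0.44 -0.91
105.89999999999999 4.69 -1.29 -2.2
106.19999999999999 5.76 -0.75 -1.41
106.49999999999999 6.02 -1.06 -1.18
106.79999999999998 5.58 -0.52 -0.74
107.09999999999998 5.15 -0.92 -1.26
107.39999999999998 5.62 -0.28 -0.64
107.69999999999997 6.49 -0.83 -1.47
107.99999999999997 6.22 -1.34 -1.36
108.29999999999997 5.98 -0.89 -1.1
108.59999999999997 4.91 -0.9 -1.46
108.89999999999996 5.09 -0.74 -0.69
109.19999999999996 6.78 -1.14 -0.16
109.49999999999996 6.29 -0.86 -0.58
109.79999999999995 6.03 -1.94 -1.71
110.09999999999995 4.52 -0.39 -1.92
110.39999999999995 5.02 -0.7 -1.25
110.69999999999995 6.14 -1.95 -0.98
110.99999999999994 5.59 -0.85 -1.23
111.29999999999994 4.93 -1.16 -1.32
111.59999999999994 4.86 -1.04 -1.63
111.89999999999993 6.02 -1.38 -0.83
112.19999999999993 5.11 -0.47 -2.01
112.49999999999993 5.12 -0.45 -1.55
112.79999999999993 6.09 -1.6 -1.66
113.09999999999992 4.94 -1.34 -1.44
113.39999999999992 5.39 -1.21 -1.96
113.69999999999992 6.24 -0.91 -1.56
113.99999999999991 6.85 -0.38 -1.86
114.29999999999991 7.89 -0.48 -1.9
114.59999999999991 8.7 -0.61 -1.84
26.3833 [-8.29382956e-01  5.80854736e-04  6.97886523e-02] 26.783631283227205
```

Contact came at about 100 mm with a 5–6 N plateau, then a steady rise from 113.7, so the rest has reached its stop. I'll take one small confirming step, check the stand hasn't moved, ease off and release.

```bash
python3 - <<'E'
from h import *
f0=2.42
F=lambda: f0-(np.mean([r.get_force() for _ in range(4)],0)@CX)
for sh in (114.9,115.1):
    r.line_to(seat(sh,.9),v=12); r.sleep(.05); f=F(); print(sh,f)
    if f>9.8: break
r.line_to(seat(113.9,.9),v=10); r.line_to(seat(113.9,.6),v=10); r.sleep(.1); print(F(),r.get_force()@CZ)
r.command_gripper(46); r.sleep(.2); print(r.get_grip_width(),r.get_force())
r.line_to(seat(113.9,90),v=80); r.line_to(seat(118,150),v=150); r.sleep(.2); cam('wrist','w6'); cam('top','t6'); print(r.get_time_s(),r.get_force())
d=dict(np.load('pics/w6.npz')); W=cloud(d); Q=W-SAD; s,y,h=Q@CX,Q@CY,Q@CZ
M=(np.abs(y)<12)&(h>24)&(h<36)&(s>-40)&(s<125); print('handle s',np.percentile(s[M],[1,99]),'h',np.median(h[M]),'y',np.median(y[(h>26)&(h<30)&(s>0)&(s<100)&(np.abs(y)<20)]))
for lo in range(-10,180,10):
    m=(s>lo)&(s<lo+10)&(np.abs(y)<16)&(h>8)&(h<36); 
    if m.sum()>5: print(lo,np.median(y[m]).round(1),np.percentile(h[m],[50,97]).round(1))
V=(np.abs(y)>9)&(np.abs(y)<25)&(s>95)&(s<145)&(h>12)&(h<32); print('V s',np.percentile(s[V],[2,10,50,90,98]))
for n in ('top0','t6'):
    d=dict(np.load(f'pics/{n}.npz')); W=cloud(d); c=d['color'].astype(int)
    R=np.zeros((400,640),bool); R[140:180,240:285]=True
    M=R&(c[:,:,0]>180)&(c[:,:,1]<150)&(c[:,:,1]>80)&(c[:,:,0]-c[:,:,2]>80)&(W[:,:,2]>6); v,u=np.nonzero(M); print(n,M.sum(),cv2.minAreaRect(np.c_[u,v].astype(np.float32)))
cv2.imwrite('pics/c6.png',cv2.imread('pics/w6.png'))
E
```

```text
114.9 8.255829216699992
115.1 10.137756943266538
7.167143033697054 2.2528547637817797
46.20722636923875 [ 0.74522747 -0.57466043 -0.494859  ]
30.2917 [ 0.1760891   0.1964917  -0.43725095]
handle s [ -8.64835753 112.81607759] h 28.470319109445914 y -0.5846098249318762
-10 -0.7 [28.7 29.9]
0 0.3 [28.6 29.8]
10 -0.7 [28.5 29.6]
20 -0.7 [28.4 29.5]
30 0.3 [28.3 29.7]
40 -0.7 [28.4 29.6]
50 -0.2 [28.3 29.5]
60 -0.6 [28.3 29.5]
70 0.3 [28.5 30.1]
80 -0.6 [28.5 30.2]
90 0.3 [28.2 29.4]
100 -0.6 [28.2 29.5]
110 0.3 [20.5 28.7]
120 -0.6 [18.8 22.8]
130 0.3 [19.1 21.1]
140 -0.1 [19.2 20.9]
150 0.3 [19.1 20.9]
160 -0.1 [17.9 20.3]
170 -0.5 [16.9 18.4]
V s [ 96.0528117   99.78355086 115.28033757 122.16996849 123.39271718]
top0 297 ((262.0, 158.5), (44.0, 37.0), 0.0)
t6 300 ((262.8915100097656, 154.9952850341797), (48.758544921875, 28.652929306030273), 29.05460548400879)
```

View pics/c6.png

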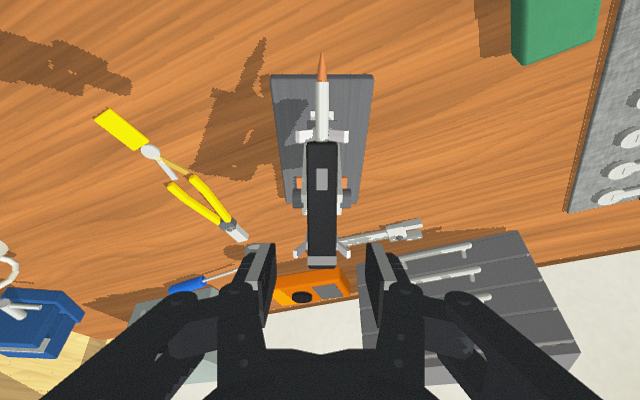

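The picture shows the iron seated: handle from (320,260) to (320,142) in the saddle, barrel through the V at (320,125). Its shoulder is at s≈113 mm, the iron runs parallel to the cradle, and the gripper is clear. I'm handing it in.

```bash
python3 -c "
from h import *
print(r.sign_off())"
```

```text
the job is handed in; nothing more can be done
None
```

The iron is lying in its stand, tip downhill, with its shoulder about 113 mm below the saddle. The front rest was pushed until the force climbed to about 10 N, which I took as its stop, and the job is handed in at about 30 s; no verdict came back.

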